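# Open the shelf stop and put the bottle tray away

### The arm

A 6-joint arm with a two-finger parallel gripper is mounted at the origin on the work surface. World frame = base frame: x ahead of the robot, y to its left, z up, the work surface at z = 0. Lengths are in m, angles in rad, forces in N, time in s.
With the tool pointing down it reaches from about 0.325 to 0.9 m from the base axis. Payload 3.5 kg.
Tool frame: the origin (TCP) lies midway between the tips of the shut fingers; the grasp point (between the pads) lies 19 mm behind it; z points along the fingers, y is the direction in which the jaws open and shut (so a half turn about z gives the same grasp; the last joint's range is limited). The gripper opens to 85 mm and grips with 20 to 120 N. Pads are 22 mm wide; open, the fingers measure 114 mm over their backs; the gripper's body (76 mm by 85 mm) begins 54 mm behind the grasp point. The pads swing forward as they close: fully open they stand 13 mm farther back than shut.
Start: joints at [1.171, 0.276, -0.026, 1.268, 0, 1.467], TCP at [0.183, 0.598, 0.193] pointing down, gripper open.
Joint ranges: [-3.12, 3.12], [-0.85, 1.88], [-1.08, 1.24], [-1.95, 2.15], [-1.57, 1.53], [-3.14, 3.14]. Speed limits (rad/s): [2.57, 2.57, 3.14, 3.14, 3.14, 3.14].

### API

Orientations are given as [roll, pitch, yaw] about the fixed x, y, z axes, in that order (R = Rz(yaw) Ry(pitch) Rx(roll)).
In Python, from workcell import manip gives the robot as it stands. Calls block until the motion is done:
- manip.move_pose(position, orientation): joint-space move of the TCP to a pose.
- manip.move_l(position, v=0.15, rot=None, until_force=None): straight line of the TCP; rot=None keeps the orientation; v is the mean speed in m/s. With until_force (N) it stops when the force on the tool has changed by that much, and returns True; else False.
- manip.goto_joints(angles): joint-space move.
- manip.move_gripper(opening, grip_force=None): finger opening in m; grip_force is the grip in N (None keeps the last); returns when the fingers have stopped.
- manip.wait(seconds).
- manip.inverse_kinematics(position, orientation): joint angles nearest the present ones, or None.
- manip.read_state(): the state.
- manip.capture(name): name is "side" or "top" or "wrist"; returns the picture (480x640x3 uint8, red, green, blue); there is no depth.
- manip.camera_info(name): a dict with "fx", "fy", "cx", "cy" (pixels), "extrinsics" (4x4, takes a point from camera to world coordinates). Camera axes: x right, y down, z forward; pixel columns grow to the right and rows downward; lengths in m; the calibration is good to about 2 mm. A picture is of the moment at which its call begins: read the wrist's pose just before it. camera_info takes no time and is no camera call; for the wrist camera it gives the pose at the moment of the call.
A pose or a line that the arm cannot do raises manip.Unreachable and nothing moves.
- manip.finish_job(): hands the job in, once; it reports no verdict.
The state is a dict: "t": time; "joints": joint angles; "dq": joint speeds; "effort": joint torques, N m; "tool_pos": TCP position; "tool_rot": TCP orientation; "force": force on the tool from outside, world axes, zero at the start; "wrist_torque": the same for the moment, N m; "grip_width": finger opening in m.
Only numpy, scipy, OpenCV 4.12 (cv2) and the standard library are available. Lean on these libraries where they do the work, as an engineer would, in place of code of your own. Each camera call takes 0.05 s, during which the arm holds its last target.

### The job

Press down the orange ratchet release on the blue jaw of the shelf stop, then push the jaw all the way back along its bar to the black end stop. Then push the steel tray with its two bottles straight into the widened bay until its far edge comes up against the wooden fence. Only press and push with the fingers: lift or carry nothing, keep the bottles in the tray, and leave the other things on the shelf where they are.

Things in the scene. Friction and masses are not known exactly. Their poses are not given: they have to be found in the camera images.
- stop: Adjustable shelf stop, fixed to the shelf, yaw up to 0.25 rad. Origin on the shelf under the bar's centre line; +x away from the robot, y along the bar. Wooden fence 24 mm thick (x -12 to +12), 20 mm high, under a toothed steel bar (top 41 mm), y -113 to +132 mm. Fixed wooden cheek at y -112 to -100, x -66 to +12, 48 mm high. Black end stop at y +118 to +132 mm, 50 mm high.
- bay_back (a point): Point on the fence's front face, 10 mm above the shelf, in the middle of the fully opened bay: at x -12, y -15 mm in the stop's axes. The bay is the space in front of the fence between cheek and jaw; with the jaw fully back it is 170 mm wide. The tray's far edge belongs against this face.
- jaw (a joint): Travel of the pale blue jaw along the bar in m, growing along the stop's +y: 0 is a bay 60 mm wide, 0.11 fully back at the end stop. Starts at 0.01 to 0.045 (bay too narrow for the tray). Ratchet teeth stop it within about 4 mm until the release is down; then it slides with about 1.5 N friction and stays where left.
- jaw_face (a point): Point on the jaw's upright inner face, which looks into the bay (the stop's -y): 28 mm up, 40 mm in front of the bar's centre line. It is the face of a plate 12 mm thick, 11 to 66 mm in front of that line, 3 to 48 mm high. Behind it a carriage 45 mm long (along y from the face), 44 mm wide, 47 mm high rides on the bar. Axes as the stop's.
- release (a joint): How far the release is pressed down, m: 0 up (locked), 0.009 fully down. It lets go of the teeth beyond 0.006, needs about 3 N to move, and stays down where it is left. It starts at 0.
- release_top (a point): Centre of the top face of the orange release tab, 40 mm (along the stop's x) by 32 mm, on top of the jaw's carriage: 26.5 mm along the stop's +y from the jaw's inner face, over the bar. 62 mm above the shelf when up, 53 mm when down.
- tray_mid (a point): Centre of the loose open stainless steel tray, at half height (12.5 mm). 120 x 120 mm, 25 mm high, walls 3 mm, about 0.35 kg empty, a dividing wall along its x. Starts in front of the stop, far edge 70 to 95 mm short of the fence, square to it within 0.08 rad, within 15 mm sideways of the middle of the fully opened bay. Axes: x away from the robot, y left.
- bottle1_mid (a point): Middle of a closed glass bottle with pale blue cap lying on its side in the tray's right (-y) lane, along the tray's x, 46 mm thick, 105 mm long, 0.14 kg; its top is 49 mm above the shelf.
- bottle2_mid (a point): The same kind of bottle, with white cap, in the tray's left (+y) lane.
- warmer: White bottle warmer, fixed, 132 mm across, 105 mm high, with a toggle box in front; origin under its centre. Leave it alone.
- switch (a joint): The warmer's toggle switch, rad: 0 leaning to the robot (off), as it starts. Leave it alone.
- dispenser: Pale blue push dispenser with a white pump head, 72 mm across, 162 mm high; origin under its centre. Leave it alone.
- teether: Pink silicone teether ring lying flat, 72 mm across, 13 mm thick; origin under its centre. Leave it alone.
- cup: White cup, 72 mm across, 80 mm high; origin under its centre. Leave it alone.
- jar: Closed jar, 68 mm across, 70 mm high, behind the stop; origin under its centre. Leave it alone.
- can: Low tin with pale blue label, 90 mm across, 65 mm high, behind the stop; origin under its centre. Leave it alone.

How it is judged:
On the way, in this order (a step that is already met when the one before it is completed fails the run):
1. the release is pressed down (over 7 mm) while the jaw is still where it was (within 15 mm) (value of joint release above 0.007 m and distance of jaw_face from where it was at the start of the episode below 0.015 m), for 0.05 s.
2. the jaw is pushed back to within 6 mm of the end of its travel, the tray still outside the bay (value of joint jaw above 0.104 m and x of tray_mid in the frame of stop below -0.11 m), for 0.2 s.
3. the tray is pushed up to the fence (its middle within 80 mm of the bar's centre line) (x of tray_mid in the frame of stop above -0.08 m), for 0.1 s.
At the end, for the whole second after the job is handed in: The jaw stands within 6 mm of the end of its travel; the tray lies flat in the bay between cheek and jaw, its far edge within 8 mm of the fence and square to it within 0.15 rad, at rest, with both bottles still lying in it (value of joint jaw above 0.104 m and x of tray_mid in the frame of stop above -0.08 m and y of tray_mid in the frame of stop between -0.045 and 0.015 m and angle between the x axis of tray_mid and the x axis of stop, either way round below 0.15 rad and height (world z) of tray_mid below 0.018 m and angle between tray_mid's own z axis and vertical below 0.05 rad and linear speed of tray below 0.02 m/s and horizontal distance between each of bottle1_mid, bottle2_mid and tray_mid below 0.055 m and height (world z) of each of bottle1_mid, bottle2_mid below 0.04 m); the robot touches nothing.
It fails at once if the tray is lifted or tipped (height (world z) of tray_mid above 0.025 m or angle between tray_mid's own z axis and vertical above 0.2 rad).
It fails at once if a bottle is lifted (height (world z) of any of bottle1_mid, bottle2_mid above 0.05 m).
It fails at once if a bystander is displaced by more than 20 mm (distance of any of dispenser, teether, cup, jar, can from where it was at the start of the episode above 0.02 m).
It fails at once if the warmer's toggle switch is flipped (value of joint switch above 0.3 rad).
It also fails if it takes over 53 s, if anything falls off the work surface, if the arm or the gripper's body presses on something with over 40 N, if the wrist force passes 120 N, or if a joint passes its speed limit or range.

## Working session

There is one attempt and no reset: what is moved stays moved. The work goes in short steps, each a Python script; the robot and the scene stay as the last script left them, time stands still between calls to the robot, and variables do not carry over. Pictures are saved under pics/ and viewed, and the job is handed in when it is done.

```bash
mkdir -p pics
python3 - <<'E'
from workcell import manip
import cv2
for n in ("top","side"):
    im=manip.capture(n); cv2.imwrite(f"pics/{n}0.png",im[:,:,::-1])
    i=manip.camera_info(n); print(n,i["fx"],i["fy"],i["cx"],i["cy"]); print(i["extrinsics"])
print(manip.read_state())
E
```

```text
top 542.5869954005074 542.5869954005074 323.3800787803648 239.1984664955164
[[-0.00967258 -0.98074988  0.19502852  0.38189804]
 [-0.99967167  0.01411216  0.02138712 -0.05179715]
 [-0.02372768 -0.19475762 -0.98056436  1.23345162]
 [ 0.          0.          0.          1.        ]]
side 490.3783886550762 490.3783886550762 317.6605339521167 238.03190428896957
[[ 0.99805517 -0.05637482  0.02660361  0.56998488]
 [-0.06004567 -0.75478728  0.65321565 -0.88289199]
 [-0.01674485 -0.65354269 -0.75670441  1.04508808]
 [ 0.          0.          0.          1.        ]]
{'t': 0.1, 'joints': array([ 1.17057981e+00,  2.77084591e-01, -2.77627366e-02,  1.26800603e+00,
        2.03003828e-05,  1.46740506e+00]), 'dq': array([-0.00133722, -0.00132004,  0.00295908,  0.00066288,  0.00248704,
        0.00051363]), 'effort': array([ 3.12025486e-04, -4.46707606e+01,  2.96128106e+01,  8.50134005e-03,
       -9.95952837e-05,  1.10858701e-05]), 'tool_pos': array([0.18248991, 0.59693284, 0.19164548]), 'tool_rot': array([-3.13954870e+00, -2.32492089e-04,  2.84476714e+00]), 'force': array([-0.82190863, -0.25589587, -0.32757701]), 'wrist_torque': array([ 0.03102745,  0.01709492, -0.03628104]), 'grip_width': 0.0850984302135654}
```

View pics/top0.png

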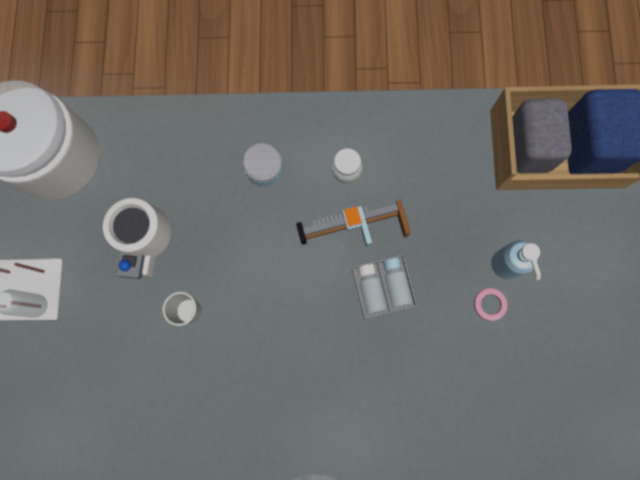

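View pics/side0.png

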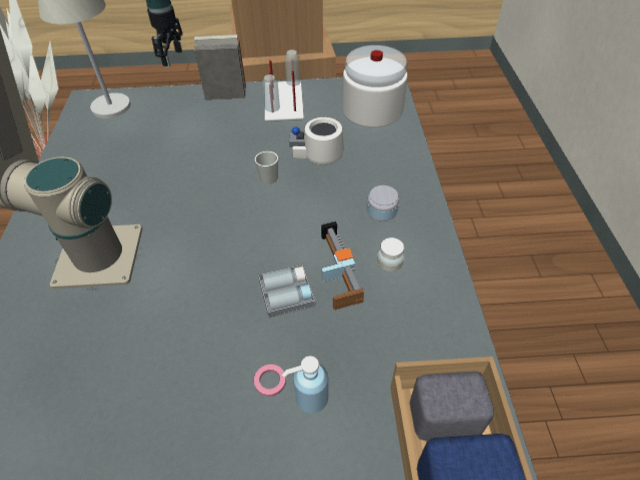

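The top view shows the stop running from (300,232) for the end stop to (403,218) for the cheek. The release is at about (354,216) and the tray at about (385,288). I'll enlarge these areas for accurate pixels.

Run:
```python
import cv2
a=cv2.imread("pics/top0.png")[195:325,285:420]; cv2.imwrite("pics/topc.png",cv2.resize(a,None,fx=4.5,fy=4.5,interpolation=cv2.INTER_CUBIC))
a=cv2.imread("pics/side0.png")[215:325,250:375]; cv2.imwrite("pics/sidec.png",cv2.resize(a,None,fx=5,fy=5,interpolation=cv2.INTER_CUBIC))
```

```text
(no output)
```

View pics/topc.png

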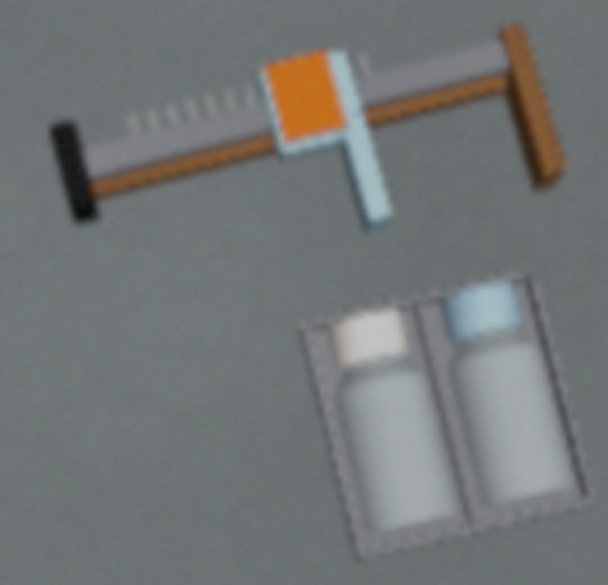

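View pics/sidec.png

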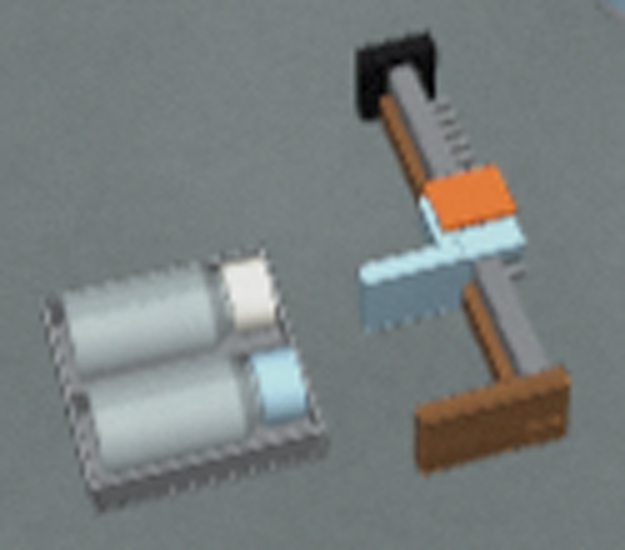

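```bash
cat > fit.py <<'E'
import numpy as np, cv2
from scipy.optimize import least_squares
from workcell import manip
def proj(n,P):
    i=manip.camera_info(n); E=np.linalg.inv(np.array(i["extrinsics"]))
    c=P@E[:3,:3].T+E[:3,3]
    return np.c_[i["fx"]*c[:,0]/c[:,2]+i["cx"], i["fy"]*c[:,1]/c[:,2]+i["cy"]]
def tf(p,L):
    c,s=np.cos(p[2]),np.sin(p[2]); L=np.atleast_2d(L)
    return np.c_[p[0]+c*L[:,0]-s*L[:,1], p[1]+s*L[:,0]+c*L[:,1], L[:,2]]
E
cat > f1.py <<'E'
from fit import *
def T(u,v): return (u/4.5+285-.4,v/4.5+195-.4)
def S(u,v): return (u/5+250-.4,v/5+215-.4)
# local x,y,z, jaw coefficient, tab
st={"top":[((12,-100,48,0),T(501,29)),((12,-112,48,0),T(522,24)),((-66,-112,48,0),T(562,170)),
 ((-66,-40,48,1),T(391,214)),((-66,-28,48,1),T(368,222)),
 ((20,2.5,62,1),T(262,71)),((20,-29.5,62,1),T(328,51)),((-20,-29.5,62,1),T(348,130)),((-20,2.5,62,1),T(284,141))],
"side":[((-66,-112,48,0),S(418,412)),((12,-112,48,0),S(568,376)),((-66,-112,0,0),S(424,473)),((12,-112,0,0),S(567,435)),
 ((-20,2.5,62,1),S(421,182)),((20,2.5,62,1),S(496,166)),((20,-29.5,62,1),S(516,212)),((-20,-29.5,62,1),S(441,229)),
 ((-66,-40,48,1),S(362,280)),((-66,-40,3,1),S(364,328))]}
tr={"top":[((60,60,25),T(303,325)),((60,-60,25),T(535,277)),((-60,-60,25),T(590,495)),((-60,60,25),T(362,550))],
"side":[((60,-60,25),S(328,434)),((-60,-60,25),S(95,485)),((-60,60,25),S(45,300)),((60,60,25),S(262,250))]}
def r(p):
    o=[]
    for n in st:
        L=np.array([a[0] for a in st[n]],float); L=np.c_[L[:,0],L[:,1]+L[:,3]*p[3]*1000,L[:,2]]/1000
        o.append(proj(n,tf(p,L))-np.array([a[1] for a in st[n]]))
    return np.vstack(o).ravel()
def rt(p):
    return np.vstack([proj(n,tf(p,np.array([a[0] for a in tr[n]])/1000))-np.array([a[1] for a in tr[n]]) for n in tr]).ravel()
# the centre tab y is -40+26.5
s=least_squares(r,[.65,0,.1,.03],loss="soft_l1",x_scale=[.01,.01,.1,.01]); print(s.x); print(s.fun.reshape(-1,2).round(1).tolist())
t=least_squares(rt,[.5,-.1,.1],loss="soft_l1"); print(t.x); print(t.fun.reshape(-1,2).round(1).tolist())
d=t.x[:2]-s.x[:2]; c,q=np.cos(s.x[2]),np.sin(s.x[2]); print("tray in stop",c*d[0]+q*d[1],-q*d[0]+c*d[1],t.x[2]-s.x[2])
np.save("fit.npy",np.r_[s.x,t.x])
E
python3 f1.py
```

```text
[ 0.66759983 -0.09424171  0.24311969  0.01639005]
[[-0.8, -0.2], [-0.3, -0.4], [0.5, -0.1], [0.1, 0.1], [0.0, -0.3], [0.4, -1.3], [-0.3, -0.4], [-0.0, -1.0], [0.2, 0.2], [-0.2, 1.6], [-0.1, 0.6], [-1.5, 0.2], [-0.9, -0.3], [0.0, -0.3], [-0.4, -0.8], [-0.2, -0.9], [0.0, -0.4], [-0.1, 0.3], [-0.3, 1.1]]
[ 0.51591176 -0.16037631  0.22050277]
[[-0.1, -1.4], [0.1, -3.0], [1.8, 0.7], [-0.3, 1.0], [0.0, -0.9], [-0.7, 0.8], [-0.6, -0.2], [0.7, -0.8]]
tray in stop -0.16314788081543857 -0.027673563174314374 -0.022616916337153126
```

The fit puts the stop at (0.668, -0.094) with yaw 0.243, jaw at about 16 mm, and the tray square to it within 0.03 rad. Residuals are about 1 px, and up to 3 px on the tray's far corners. Next I press the release.

```bash
cat > h.py <<'E'
from fit import *
F=np.load("fit.npy"); S=F[:3]; Q=F[3]; TR=F[4:]
def W(x,y,z): return tf(S,[[x,y,z]])[0]
def inS(p):
    d=np.array(p[:2])-S[:2]; c,s=np.cos(S[2]),np.sin(S[2]); return np.array([c*d[0]+s*d[1],-s*d[0]+c*d[1],p[2]])
def st(m):
    s=manip.read_state(); print(m,round(s["t"],2),"inS",inS(s["tool_pos"]).round(4),"F",s["force"].round(1),"g",round(s["grip_width"],4),"rot",s["tool_rot"].round(3))
def shot(n,f,box,k):
    im=manip.capture(n)[:,:,::-1]; x0,y0,x1,y1=box
    cv2.imwrite(f,cv2.resize(im[y0:y1,x0:x1],None,fx=k,fy=k,interpolation=cv2.INTER_CUBIC))
E
python3 - <<'E'
from h import *
for yaw in (S[2],S[2]+np.pi,S[2]-np.pi):
    print(yaw,manip.inverse_kinematics(W(0,Q-.0135,.12),[np.pi,0,yaw]))
R=[np.pi,0,S[2]+np.pi]
manip.move_gripper(0.0)
manip.move_pose(W(0,Q-.0135,.12),R); st("above")
manip.move_l(W(0,Q-.0135,.075),v=.08); st("near")
print(manip.move_l(W(0,Q-.0135,.0505),v=.025,until_force=15)); st("press")
shot("side","pics/press.png",(250,160,400,310),4)
E
```

```text
0.24311969109529516 [-0.23222297  0.40263713 -0.00721416  1.16094504  0.          2.66624999]
3.3847123446850884 [-0.23222297  0.40263713 -0.00721416  1.16094504  0.         -0.47534266]
-2.898472962494498 [-0.23222297  0.40263713 -0.00721416  1.16094504  0.         -0.47534266]
above 3.83 inS [0.0003 0.0037 0.1201] F [ 0.3 -0.5 -0.2] g 0.0001 rot [ 3.141  0.    -2.897]
near 4.55 inS [0.     0.0029 0.0748] F [-0.1 -0.8  0.7] g 0.0 rot [ 3.141 -0.    -2.899]
False
press 5.68 inS [0.0002 0.0028 0.0507] F [-0.   0.4  0.8] g -0.0001 rot [-3.141  0.    -2.898]
```

View pics/press.png

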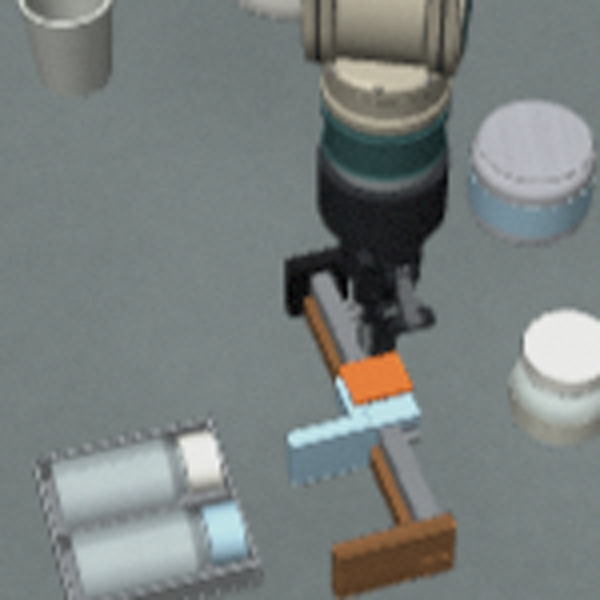

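The fingers came down beyond the tab on its +y side at crop (375,345), while the tab is at (375,378). There was no contact force. I'll check the projections to find the offset.

Run:
```python
from h import *
s=manip.read_state(); st("now")
for n,box,k in (("top",(285,165,435,325),4),("side",(270,190,390,310),5)):
    im=np.ascontiguousarray(manip.capture(n)[:,:,::-1]); x0,y0,x1,y1=box
    a=cv2.resize(im[y0:y1,x0:x1],None,fx=k,fy=k,interpolation=cv2.INTER_CUBIC)
    def dr(P,c):
        for u,v in proj(n,P): cv2.circle(a,(int((u-x0+.5)*k),int((v-y0+.5)*k)),3,c,-1)
    dr(np.array([s["tool_pos"]]),(0,0,255))
    dr(np.array([W(x,y+Q,.062) for x in(-.02,.02) for y in(-.0295,.0025)]),(0,255,0))
    dr(np.array([W(x,-.112,.048) for x in(-.066,.012)]+[W(.0,.132,.05),W(0,-.113,.041)]),(255,0,255))
    cv2.imwrite(f"pics/chk_{n}.png",a)
```

```text
now 5.73 inS [0.0002 0.0028 0.0508] F [ 1.2 -0.2 -0.3] g -0.0 rot [-3.141  0.    -2.898]
```

View pics/chk_top.png

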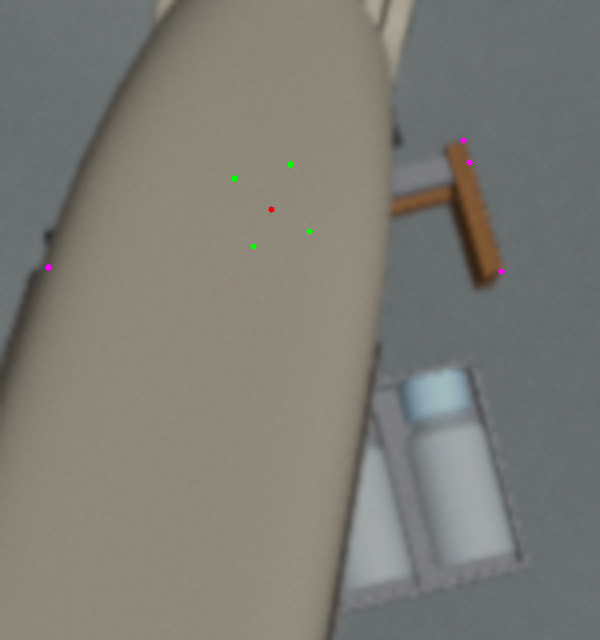

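View pics/chk_side.png

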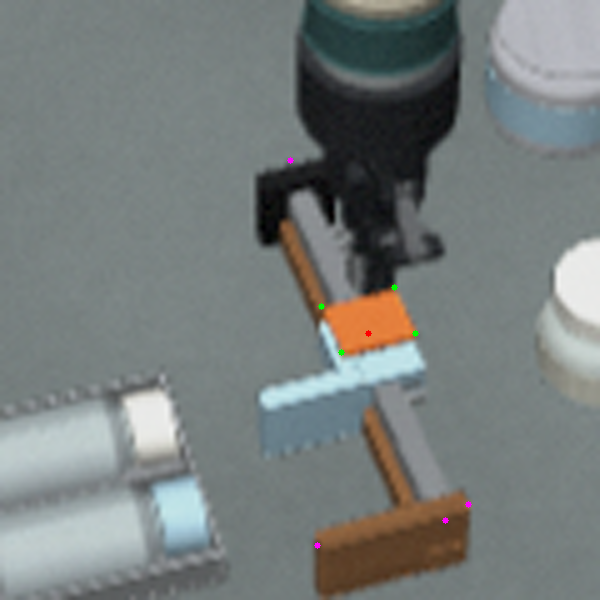

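The model corners overlay the scene well, but the visible fingertips are not at the projected TCP. I'll raise the arm and check the tip location against the calibration, using the wrist view too.

Run:
```python
from h import *
cv2.imwrite("pics/wr1.png",manip.capture("wrist")[:,:,::-1])
manip.move_l(W(0,Q-.0135,.13),v=.15)
s=manip.read_state(); st("up"); print(s["joints"])
n,box,k="side",(270,150,390,270),5
im=np.ascontiguousarray(manip.capture(n)[:,:,::-1]); x0,y0,x1,y1=box
a=cv2.resize(im[y0:y1,x0:x1],None,fx=k,fy=k,interpolation=cv2.INTER_CUBIC)
for u,v in proj(n,np.array([s["tool_pos"]])): cv2.circle(a,(int((u-x0+.5)*k),int((v-y0+.5)*k)),3,(0,0,255),-1)
cv2.imwrite("pics/up_side.png",a)
```

```text
up 6.57 inS [-0.0005  0.0031  0.1294] F [ 0.2 -0.1 -0.6] g 0.0001 rot [ 3.141e+00 -1.000e-03 -2.898e+00]
[-2.32220532e-01  3.96240348e-01  3.93222324e-03  1.17941362e+00
 -2.39057849e-05 -4.75334199e-01]
```

View pics/up_side.png

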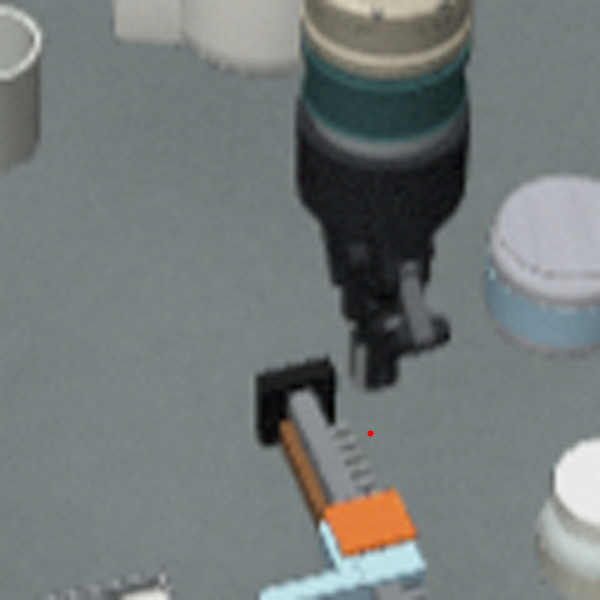

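View pics/wr1.png

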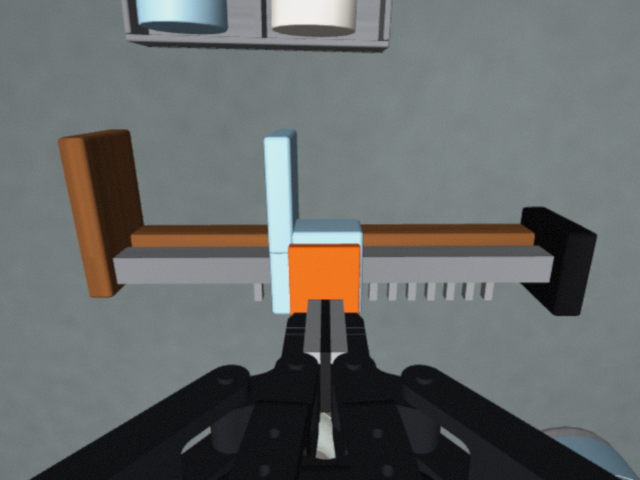

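The side picture puts the real tip at crop (375,385), about 10 px from the projected TCP at (370,433). The wrist view shows the fingers lined up sideways with the tab. I'll cross-check with wrist-camera projection.

Run:
```python
from h import *
s=manip.read_state(); i=manip.camera_info("wrist"); print(np.array(i["extrinsics"]).round(4)); print(s["tool_pos"])
a=np.ascontiguousarray(manip.capture("wrist")[:,:,::-1])
def dr(P,c):
    for u,v in proj("wrist",np.array(P)): print(u.round(),v.round()); cv2.circle(a,(int(u),int(v)),4,c,-1)
dr([s["tool_pos"]],(0,0,255))
dr([W(x,y+Q,.062) for x in(-.02,.02) for y in(-.0295,.0025)],(0,255,0))
dr([W(x,y,.048) for x in(-.066,.012) for y in (-.112,-.1)],(255,0,255))
dr([tf(TR,[[x,y,.025]])[0] for x in(-.06,.06) for y in (-.06,.06)],(255,255,0))
cv2.imwrite("pics/wr2.png",a)
```

```text
[[-0.2411  0.9201  0.3088  0.5853]
 [ 0.9705  0.2281  0.078  -0.1111]
 [ 0.0013  0.3185 -0.9479  0.3085]
 [ 0.      0.      0.      1.    ]]
[ 0.66578477 -0.09115493  0.12855701]
324.0 281.0
297.0 207.0
350.0 207.0
298.0 268.0
348.0 268.0
134.0 128.0
154.0 128.0
151.0 248.0
169.0 248.0
158.0 -179.0
380.0 -172.0
178.0 62.0
368.0 67.0
```

View pics/wr2.png

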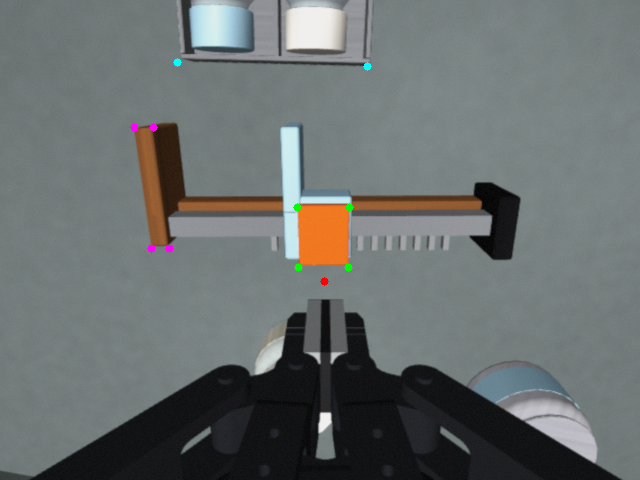

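The stop model agrees with the wrist camera to a few pixels. The dot for the TCP sits beyond the seen fingertips, so the real tips end roughly 30 mm short of the reported TCP. I'll descend slowly with force sensing to find contact.

Run:
```python
from h import *
i=manip.camera_info("side")
s=manip.read_state(); p=s["tool_pos"]
for d in (0,.02,.03,.04): print(d,proj("side",np.array([p+[0,0,d]])).round(1),proj("wrist",np.array([p+[0,0,d]])).round())
y=Q-.0135
manip.move_l(W(0,y,.06),v=.12)
for z in (.05,.045,.04,.035,.03,.025,.02,.015,.012,.009,.006):
    f=manip.move_l(W(0,y,z),v=.03,until_force=12); st(f)
    if f: break
shot("side","pics/press2.png",(270,190,390,310),5)
cv2.imwrite("pics/wr3.png",manip.capture("wrist")[:,:,::-1])
```

```text
0 [[343.2 236.5]] [[324. 281.]]
0.02 [[343.4 231.1]] [[324. 300.]]
0.03 [[343.5 228.4]] [[324. 312.]]
0.04 [[343.6 225.6]] [[324. 325.]]
False 7.88 inS [-0.0002  0.003   0.0498] F [ 1.   0.4 -0.4] g -0.0 rot [ 3.141 -0.    -2.898]
False 8.2 inS [-0.0003  0.003   0.0446] F [-0.3 -0.1  0.2] g 0.0001 rot [ 3.141e+00 -1.000e-03 -2.899e+00]
False 8.52 inS [-0.0003  0.0031  0.0396] F [0.3 0.1 0.1] g -0.0006 rot [ 3.141e+00 -1.000e-03 -2.899e+00]
False 8.83 inS [-0.0003  0.0031  0.0346] F [-0.3 -0.1  0.7] g -0.0003 rot [ 3.141e+00 -1.000e-03 -2.899e+00]
False 9.15 inS [-0.0003  0.0031  0.0296] F [-0.2  0.2  0.5] g -0.0 rot [ 3.141e+00 -1.000e-03 -2.898e+00]
False 9.47 inS [-0.0003  0.0031  0.0246] F [-0.8 -0.2  0.3] g 0.0 rot [ 3.141e+00 -1.000e-03 -2.898e+00]
False 9.78 inS [0.0001 0.0028 0.0199] F [0.2 0.4 0.3] g -0.0002 rot [-3.142  0.    -2.898]
False 10.1 inS [-0.0001  0.0029  0.0147] F [-0.8  0.4 -0.3] g -0.0001 rot [ 3.142 -0.    -2.898]
False 10.35 inS [0.0001 0.0021 0.0143] F [-3.9 -1.2 12. ] g 0.0002 rot [-3.14   0.    -2.899]
False 10.6 inS [0.0002 0.001  0.0141] F [-8.1 -2.2 23.6] g 0.0001 rot [-3.138e+00  1.000e-03 -2.899e+00]
False 10.85 inS [ 0.0003 -0.0002  0.0139] F [-13.9  -3.4  35.7] g 0.0002 rot [-3.135e+00  1.000e-03 -2.900e+00]
```

View pics/press2.png

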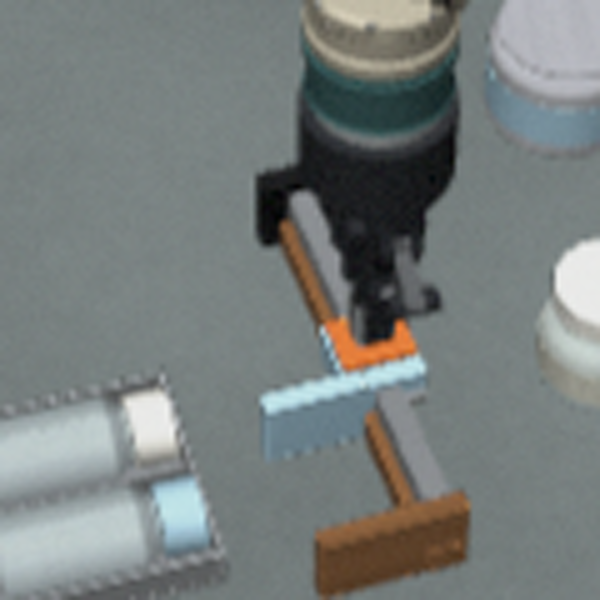

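View pics/wr3.png

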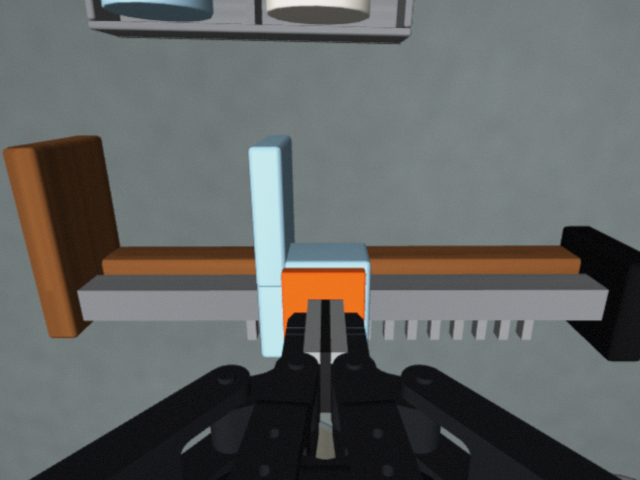

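The release is down: the side view shows the tab sunk about 3 px, flush with the carriage. It bottomed out with the TCP at 14.4 mm, so the real tips sit about 38.5 mm above the reported TCP, and I'll compensate for that. Next I push the jaw.

Run:
```python
from h import *
O=.0385
manip.move_l(W(0,Q-.0135,.09-O),v=.1); st("up")
manip.move_l(W(-.04,-.060,.11-O),v=.2)
print(manip.move_l(W(-.04,-.060,.028-O),v=.08,until_force=8)); st("down")
shot("side","pics/j0.png",(270,190,390,310),5)
print(manip.move_l(W(-.04,.08,.028-O),v=.06,until_force=14)); st("pushed")
shot("side","pics/j1.png",(270,190,390,310),5)
```

```text
up 11.56 inS [-0.0003  0.0032  0.0508] F [-0.4 -0.4  0.2] g 0.0003 rot [ 3.141e+00 -1.000e-03 -2.898e+00]
False
down 13.27 inS [-0.0393 -0.0605 -0.0097] F [-0.8  0.6 -0.1] g 0.0002 rot [-3.141e+00  1.000e-03 -2.899e+00]
True
pushed 15.03 inS [-0.0405  0.0533 -0.0105] F [ 0.3 -3.7  1.4] g 0.0 rot [-3.132e+00 -2.000e-03 -2.899e+00]
```

View pics/j1.png

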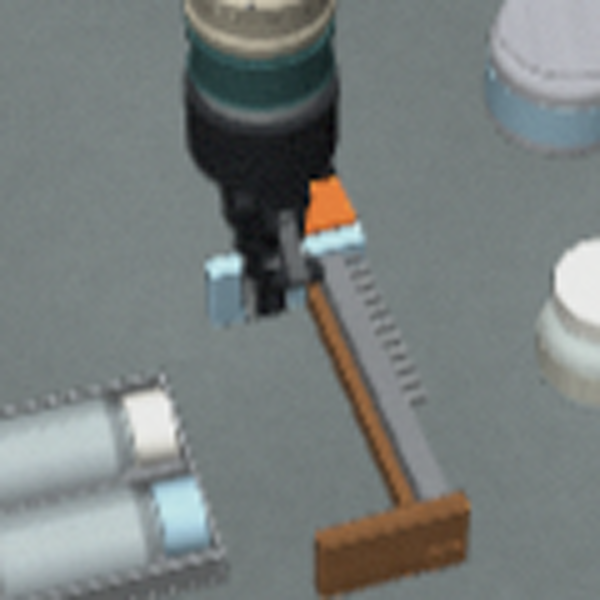

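View pics/j0.png

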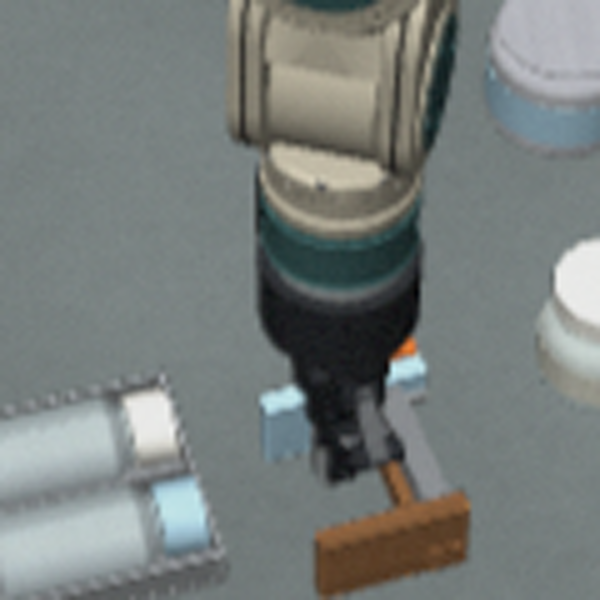

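The jaw has slid back with the release staying down. I'll push once more to confirm it's against the end stop, then retract and check.

Run:
```python
from h import *
O=.0385
print(manip.move_l(W(-.04,.075,.028-O),v=.03,until_force=20)); st("pushed2")
manip.wait(.2)
manip.move_l(W(-.04,.035,.028-O),v=.1); 
manip.move_l(W(-.06,.02,.13-O),v=.25)
manip.move_l(W(-.27,-.0277,.13-O),v=.3); st("away")
shot("side","pics/j2.png",(250,190,390,310),5)
manip.wait(.01)
```

```text
True
pushed2 15.48 inS [-0.0408  0.0523 -0.0104] F [-0.1 -2.9  1.3] g 0.0002 rot [-3.115 -0.005 -2.903]
away 17.44 inS [-0.2693 -0.0276  0.0911] F [ 0.4 -0.1  1. ] g 0.0002 rot [-3.117 -0.005 -2.903]
```

View pics/j2.png

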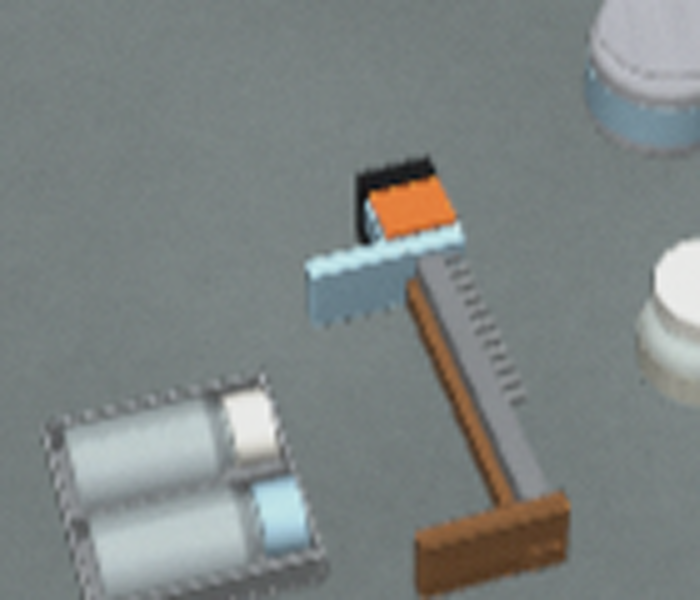

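Run:
```python
from h import *
O=.0385
for q in (.10,.105,.11): print(q,(proj("side",np.array([W(-.066,-.04+q,.048),W(-.066,-.04+q,.003)]))-[250,190]+.4)*5)
manip.move_gripper(.06)
R=[np.pi,0,S[2]-np.pi]
manip.move_l(W(-.275,-.0277,.11-O),v=.1,rot=R)
print(manip.move_l(W(-.275,-.0277,.007-O),v=.08,until_force=8)); st("down")
shot("side","pics/t0.png",(230,190,390,310),5)
cv2.imwrite("pics/wr5.png",manip.capture("wrist")[:,:,::-1])
```

```text
0.1 [[313.61381399 286.2461852 ]
 [315.6833269  339.25952606]]
0.105 [[310.86491399 279.36428679]
 [312.99967731 332.42855133]]
0.11 [[308.12924309 272.51550754]
 [310.32861414 325.62961415]]
False
down 19.89 inS [-0.2746 -0.0282 -0.031 ] F [-0.4  0.1  0.5] g 0.0602 rot [-3.141e+00  1.000e-03 -2.898e+00]
```

View pics/t0.png

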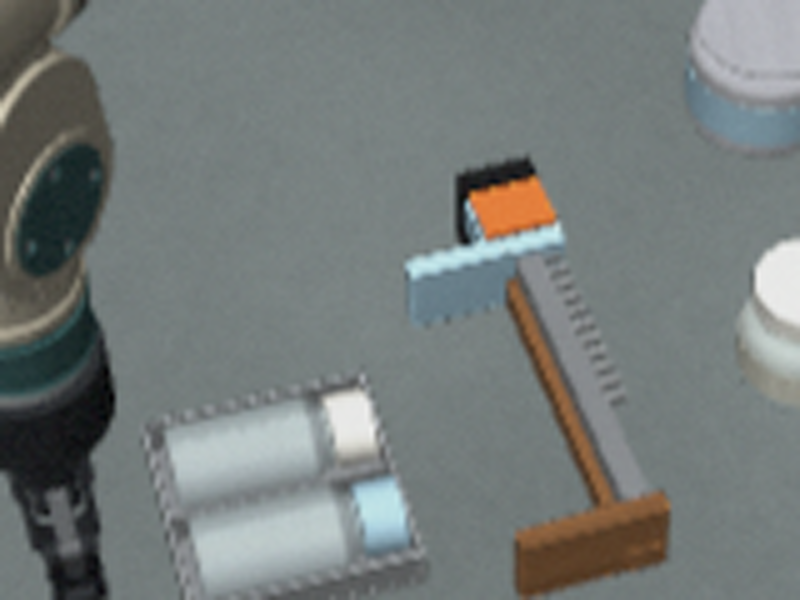

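View pics/wr5.png

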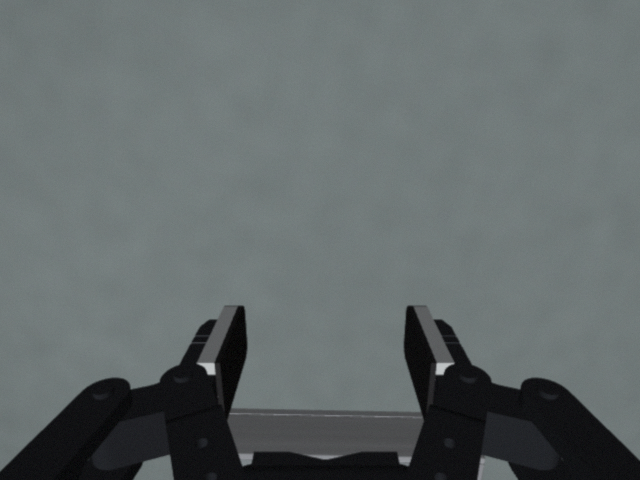

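The jaw position matches full travel: the model for 0.11 fits the picture. Both fingers stand behind the tray's near wall. I'll find the floor by touch, back up a few mm, then push.

Run:
```python
from h import *
f=manip.move_l(W(-.275,-.0277,-.055),v=.03,until_force=5); st(f)
z=manip.read_state()["tool_pos"][2]+.006
R=[np.pi,0,S[2]-np.pi]
manip.move_l(W(-.275,-.0277,z),v=.05,rot=R); st("z")
f=manip.move_l(W(-.21,-.0277,z),v=.05,until_force=14); st(f)
shot("side","pics/t1.png",(230,190,390,310),5)
```

```text
True 20.49 inS [-0.2748 -0.0279 -0.0437] F [-1.2  1.2  6. ] g 0.0603 rot [-3.141  0.    -2.898]
z 20.77 inS [-0.2749 -0.0279 -0.0376] F [-1.   0.6  0.3] g 0.0601 rot [-3.141  0.    -2.898]
False 22.22 inS [-0.21   -0.0275 -0.0379] F [-1.6 -0.4 -1.6] g 0.0599 rot [ 3.141  0.    -2.898]
```

View pics/t1.png

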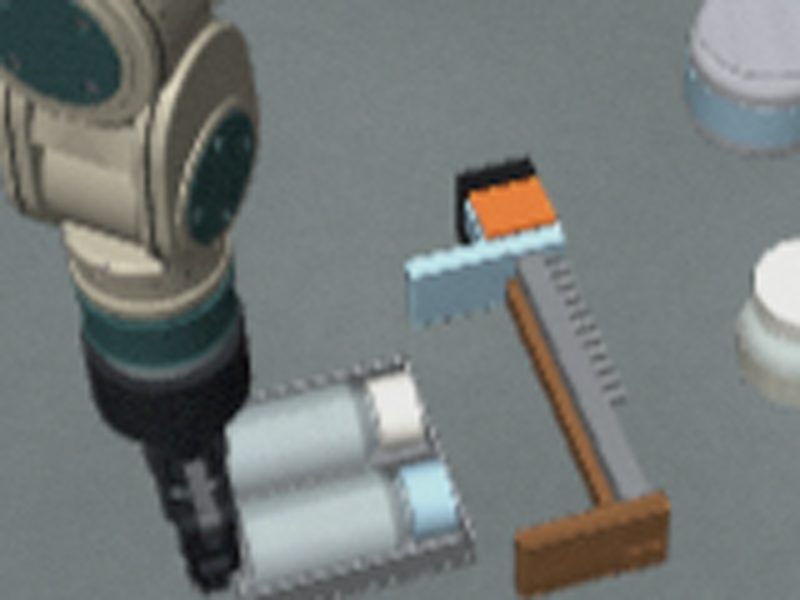

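The tray is sliding flat and straight, about 25 mm so far. I'll push on in the same line.

Run:
```python
from h import *
z=manip.read_state()["tool_pos"][2]
f=manip.move_l(W(-.165,-.0277,z),v=.05,until_force=10); st(f)
shot("side","pics/t2.png",(230,190,390,310),5)
if not f:
    f=manip.move_l(W(-.12,-.0277,z),v=.03,until_force=10); st(f)
shot("side","pics/t3.png",(230,190,390,310),5)
```

```text
False 23.32 inS [-0.164  -0.028  -0.0374] F [-0.5  0.4  0.2] g 0.06 rot [-3.141e+00  2.000e-03 -2.898e+00]
True 24.23 inS [-0.1434 -0.0272 -0.0386] F [0.4 0.9 0.4] g 0.0599 rot [ 3.141 -0.004 -2.898]
```

View pics/t3.png

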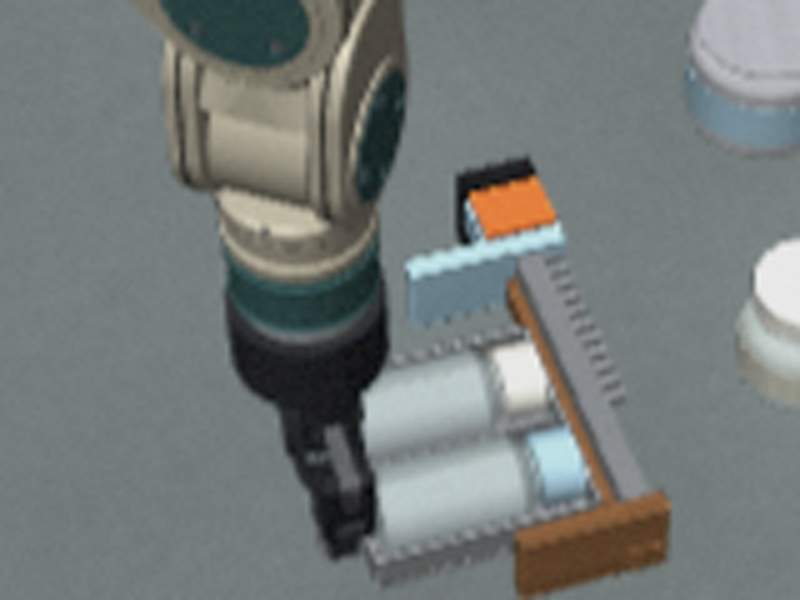

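The force stop came at x = -0.143, right where fence contact is predicted. I'll press once more to confirm, then retract and check.

Run:
```python
from h import *
z=manip.read_state()["tool_pos"][2]
f=manip.move_l(W(-.125,-.0277,z),v=.02,until_force=12); st(f)
manip.wait(.3)
manip.move_l(W(-.20,-.0277,z+.003),v=.1)
manip.move_l(W(-.25,-.0277,.10),v=.25)
q=manip.read_state()["joints"].copy(); q[0]+=.9; manip.goto_joints(q); st("away")
shot("side","pics/f_side.png",(230,190,390,310),5)
shot("top","pics/f_top.png",(285,170,435,320),4)
```

```text
True 24.78 inS [-0.1442 -0.026  -0.04  ] F [ 0.3  0.2 -0.3] g 0.0602 rot [ 3.14  -0.017 -2.899]
away 28.02 inS [-0.1728  0.3718  0.099 ] F [ 0.3 -0.5  0.3] g 0.0599 rot [ 3.139 -0.018 -2.   ]
```

View pics/f_top.png

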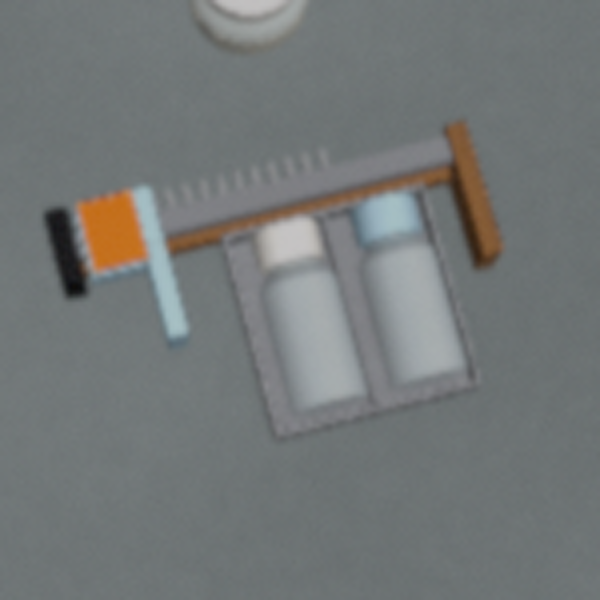

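View pics/f_side.png

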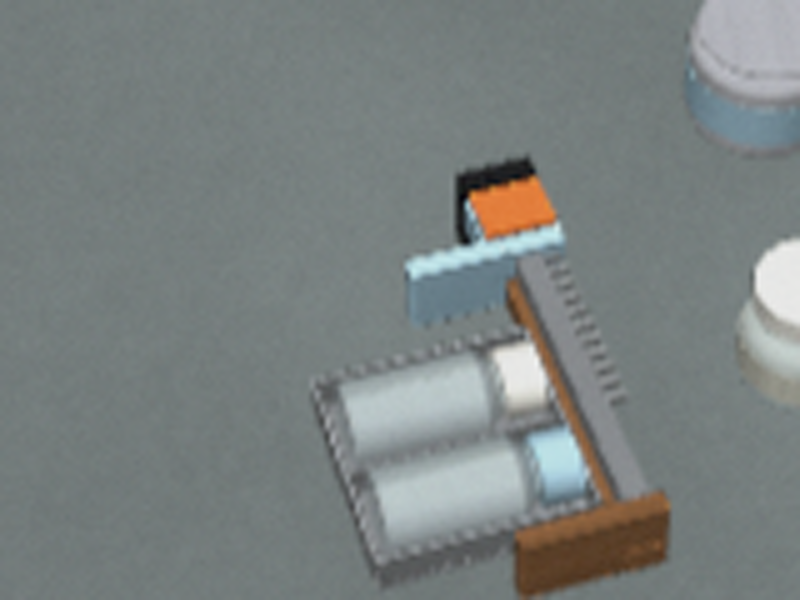

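Run:
```python
from h import *
T=lambda u,v:(u/4+285-.4,v/4+170-.4)
D=lambda u,v:(u/5+230-.4,v/5+190-.4)
tr={"top":[((-60,-60,25),T(478,378)),((-60,60,25),T(280,430)),((60,60,25),T(222,238))],
"side":[((-60,-60,25),D(380,560)),((-60,60,25),D(315,383))]}
rt=lambda p:np.vstack([proj(n,tf(p,np.array([a[0] for a in tr[n]])/1000))-np.array([a[1] for a in tr[n]]) for n in tr]).ravel()
t=least_squares(rt,[.57,-.13,.24]); print(t.fun.round(1)); print(inS([*t.x[:2],0]),t.x[2]-S[2])
im=manip.capture("top"); cv2.imwrite("pics/end_top.png",im[:,:,::-1])
```

```text
[ 1.3 -0.3 -0.7  1.  -0.7 -1.5 -0.1  0.5 -0.7 -0.5]
[-0.06976472 -0.02528055  0.        ] 0.016124504660737532
```

View pics/end_top.png

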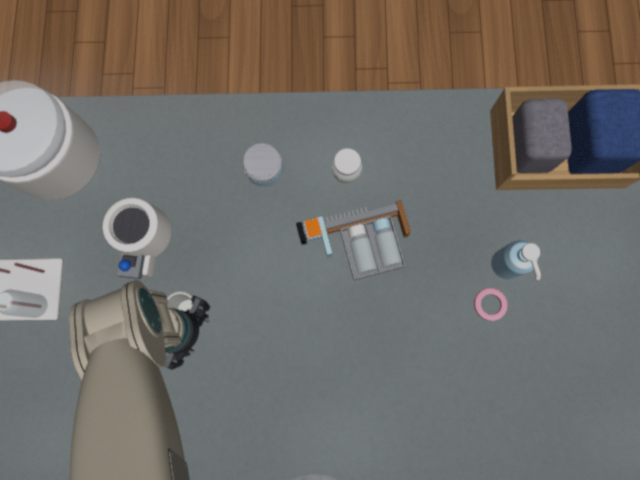

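The tray is against the fence: fitted x -0.070, y -0.025, skew 0.016 rad. The arm stopped close above the cup at (180,300), so I'll swing back a little along the path it came before handing in.

Run:
```python
from h import *
q=manip.read_state()["joints"].copy(); q[0]-=.4; manip.goto_joints(q); st("clear")
cv2.imwrite("pics/end_side.png",manip.capture("side")[:,:,::-1])
```

```text
clear 28.94 inS [-0.1621  0.1861  0.0993] F [-0.   0.6  0.1] g 0.06 rot [ 3.138 -0.017 -2.401]
```

View pics/end_side.png

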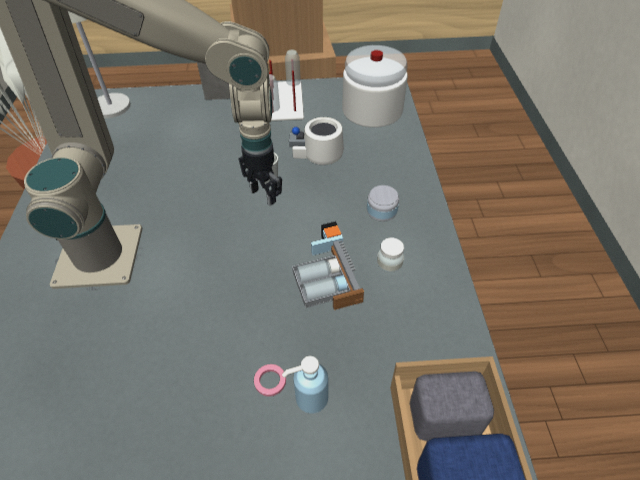

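The gripper hangs free at about (262,190). The cup behind it is still in place, and all the other objects are where they started.

```bash
python3 -c "
from workcell import manip
manip.wait(.3); print(manip.finish_job())"
```

```text
the job is handed in; nothing more can be done
None
```

I pressed the orange release down, pushed the jaw back to the black end stop, and pushed the tray with both bottles in against the fence. I handed the job in at about 29 s; no verdict was reported.

**Last checks**
- **Jaw:** the picture matches the model at full travel (0.11 m), and a second push moved it no further.
- **Tray:** fitted from the pictures at x -0.070 m, y -0.025 m in the stop's axes, and 0.016 rad off square. The corner residuals are up to 1.5 px, about 3 mm. A second push against the fence gained nothing.
- **Bottles and other objects:** both bottles still lie in the tray. The other things look unmoved in the pictures, but I didn't measure them.
- **Robot:** clear of everything, with about zero force on the tool.

**What disagreed**
- **Fingertip height:** the real fingertips sit about 38.5 mm short of the reported tool point. The first press therefore stopped above the tab without touching it. I measured the offset by contact and corrected for it afterwards.
- **Press force:** my stepped force limit missed the bottom of the release, so that press reached about 38 N.
- **Cup:** the arm first swung to a stop close above the cup, so I moved it back before handing in.

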